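# Turn the sign behind its draught guard

### The job

Turn the two-sided sign half round so that its bottle picture, not the crown-cap picture, looks squarely towards the front (the robot's side). First take the bottle standing in front of the sign out of the way and stand it upright on the round cork mat; then fold the sign's clear guard down to its stop, turn the sign, and push the guard fully up again. Do not tip the bottle over or shift the other things on the sill.

Things in the scene. Friction and masses are not known exactly. Their poses are not given: they have to be found in the camera images.
- stand: beech base plate of the sign, 130 (x) by 200 (y) by 20 mm high, fixed to the sill. Origin: on the sill, on the vertical axis of the sign's pivot (the plate reaches from 70 mm in front of it to 60 mm behind). Its own -x axis is the front of the sign, roughly towards the robot; z is up. A steel rod of 14 mm diameter rises from it to the sign's lower edge at 70 mm.
- sign (a joint): angle of the sign about the stand's vertical axis (anticlockwise from above positive), rad. At 0 the crown-cap picture looks to the front, at pi or -pi the bottle picture does. It turns freely either way up to 3.6 rad from 0, with light friction (0.04 N m), and stays where it is left. With the guard up it can turn only about 0.7 rad from square before its edge strikes the guard.
- sign_top (a point): middle of the sign's top edge, on the pivot axis, 195 mm above the sill. Its x axis is the plate's normal and points out of the bottle-picture face; its y axis runs along its width. The sign is a beech plate 150 mm wide, 10 mm thick, 70 to 195 mm above the sill; the steel relief on each face is 3 to 5 mm thick and ends 20 mm below the top edge.
- bottle_face (a point): centre of the raised bottle picture (36 mm wide, 93 mm tall) on the sign's face, 8 mm from the pivot axis, 125 mm above the sill.
- guard (a joint): angle of the clear draught guard in front of the sign, rad: 0 = fully up (upright, at its stop), 1.15 = folded down to the front, at its stop. Its hinge runs along the stand's y axis; it has friction (0.22 N m) and stays at any angle. When up its top is 170 mm above the sill; when down the rail lies 128 mm in front of the hinge, 87 mm above the sill.
- guard_hinge (a point): middle of the guard's hinge line, 55 mm in front of the sign's pivot axis, 30 mm above the sill. Axes as the stand's. The guard is a clear pane 160 mm wide and 5 mm thick with a beech rail 12 mm thick and 14 mm high along its outer edge.
- guard_rail (a point): middle of the outer (top) edge of the guard's rail, 140 mm from the hinge line, midway through its thickness. Moves with the guard; its z axis points from the hinge to the rail, its x axis out of the inner face (towards the sign when up).
- bottle: clear glass bottle with a steel crown cap, 184 mm tall: round body 56 mm in diameter up to 95 mm, sloping shoulder to 130 mm, slim neck 26 mm in diameter from 130 to 178 mm, cap 29 mm in diameter from 178 to 184 mm, 0.25 kg. It is the bottle that stands in front of the guard, where the guard would strike it. Origin: centre of its underside; z up.
- mat: round cork mat, 130 mm in diameter, 5 mm thick, fixed on the sill to the left or the right. Origin: centre of its underside.
- bowl: white ceramic bowl of crown caps, 120 mm in diameter, 50 mm high, on the other side from the mat. Bystander. Origin: centre of its underside.
- can: red aluminium drinks can, 66 mm in diameter, 115 mm tall, at one end of the sign stand. Bystander. Origin: centre of its underside.
- spare_bottle: clear glass bottle with a steel crown cap, 184 mm tall: round body 56 mm in diameter up to 95 mm, sloping shoulder to 130 mm, slim neck 26 mm in diameter from 130 to 178 mm, cap 29 mm in diameter from 178 to 184 mm, 0.25 kg. Bystander beside the other end of the sign stand. Origin: centre of its underside.
- shaker: aluminium shaker, 48 mm in diameter, 64 mm tall, beside the way of the guard. Bystander. Origin: centre of its underside.
- stopper: white ceramic bottle stopper standing on its foot, 44 mm in diameter, 55 mm tall, beside the way of the guard. Bystander. Origin: centre of its underside.
- herb_pot: terracotta pot of herbs, 96 mm in diameter, pot 85 mm tall, leaves up to about 175 mm. Bystander. Origin: centre of its underside.
Not all that is in view belongs to the job. What is shaped like the stand but pink is not meant.

How it is judged:
By the outcome, as a careful person would: the job done as asked, in the order asked, and still so for the second after the job is handed in, with the robot touching nothing.
It also fails if it takes over 72 s, if anything falls off the work surface, if the arm or the gripper's body presses on something with over 40 N, if the wrist force passes 120 N, or if a joint passes its speed limit or range.

### The arm

A 6-joint arm with a two-finger parallel gripper is mounted at the origin on the work surface. World frame = base frame: x ahead of the robot, y to its left, z up, the work surface at z = 0. Lengths are in m, angles in degrees, forces in N, time in s.
With the tool pointing down it reaches from about 0.25 to 0.725 m from the base axis. Payload 9.7 kg.
Tool frame: the origin (TCP) lies midway between the tips of the shut fingers; the grasp point (between the pads) lies 19 mm behind it (bot.hold_point_z is the distance from the TCP to the grasp point, in m); z points along the fingers, y is the line along which they close (so a half turn about z gives the same grasp; the last joint's range is limited). The gripper opens to 85 mm and grips with 20 to 120 N. Pads are 22 mm wide; open, the fingers measure 114 mm over their backs; the gripper's body (76 mm by 85 mm) begins 54 mm behind the grasp point. The pads swing forward as they close: fully open they stand 13 mm farther back than shut.
Start: joints at [-74.771, 4.979, 10.078, 95.1, 0, 90], TCP at [0.144, -0.531, 0.231] pointing down, gripper open.
Joint ranges: [-179.16, 179.16], [-48.56, 103.87], [-65.8, 70.77], [-126.05, 130.52], [-82.76, 87.17], [-180, 180]. Speed limits (degrees/s): [127.2, 127.2, 147.25, 180, 180, 180].

### API

Orientations are given as [roll, pitch, yaw] about the fixed x, y, z axes, in that order (R = Rz(yaw) Ry(pitch) Rx(roll)).
In Python, from workcell import bot gives the robot as it stands.
- The arm moves only by the tool play_rows, never from a script. Its argument "steps" is a list that holds one entry, the list of rows, each a list of 4 numbers: the shift along the tool's x, y, z in m, then the turn about the tool's z in rad. In form: [[[tx, ty, tz, yaw], ...]]. A call has exactly 5 rows; each row shifts and turns the commanded pose from where the row before left it, along the tool's axes as they then stand; what a row does not reach is not made up. A row lasts 1/12 s, in which the tool goes at most 41.7 mm and 7.16 degrees, less where a joint would pass 70% of its speed; a pose out of reach is approached as far as the arm can. A call is refused whole if a number of a shift passes 0.0417 or a number of a turn 0.125, either way. A call with a gripper value outside its range is refused whole. "gripper" is the finger opening in m, from 0 to 0.0854, set as the call begins (left out, the last holds). The fingers move at their own pace and stop on an object; "squeeze" is the grip in N (left out, the last holds). Time passes only in rows, so rows that do not move let the fingers close, or fill a call up. It gives the time, the measured TCP pose, the force, the opening and the grip force at its end, in the units of the state.
- bot.get_obs(): the state, without advancing time (a new reading comes with each control period).
- bot.camera(name): name is "side" or "top"; returns a dict with "img" (400x640x3 uint8, blue, green, red), "vfov" (degrees; the focal length in pixels is half the picture's height over the tangent of half this angle, whatever the lens; pixels are square), "cx", "cy" (the principal point, pixels), "xyz" and "attitude" of the camera in the world. Camera axes: x right, y down, z forward; pixel columns grow to the right and rows downward; lengths in m; the calibration is good to about 2 mm. A picture is of the moment at which its call begins. There is no depth.
- bot.job_done(): hands the job in; it is judged then, once.
The state is a dict: "time": time; "q": joint angles; "qd": joint speeds; "joint_efforts": joint torques, N m; "ee_pos": TCP position; "tcp_rot": TCP orientation; "wrist_force": force on the tool from outside, world axes, zero at the start; "torque": the same for the moment, N m; "opening": finger opening in m; "grasp_force": force on a finger pad.
Only numpy, scipy, OpenCV 4.12 (cv2) and the standard library are available. Lean on these libraries where they do the work, as an engineer would, in place of code of your own. Each camera call takes 0.05 s, during which the arm holds its last target. There are 200 camera calls.

## Working session

There is one attempt and no reset: what is moved stays moved. The work goes in short steps, Python scripts to look and compute and a tool call to move; the robot and the scene stay as the last step left them, time stands still between calls to the robot, and variables do not carry over. Pictures are saved under pics/ and viewed, at most 10 in all, crops included, and the job is handed in when it is done.

Besides the shell and the picture viewer there is one more tool, called after "Request:" as name([rows], argument=value, ...), one row to a line, values as JSON. play_rows: Moves the arm, as the interface text tells. Its arguments: {"type":"object","properties":{"steps":{"type":"array","items":{"type":"array","items":{"type":"array","items":{"type":"number"}}}},"gripper":{"type":"number"},"squeeze":{"type":"number"}},"required":["steps"]}

```bash
mkdir -p pics; ls; python3 - <<'E'
from workcell import bot
import cv2
for n in("side","top"):
    c=bot.camera(n); cv2.imwrite(f"pics/{n}0.png",c["img"]); print(n,c["vfov"],c["cx"],c["cy"],c["xyz"],c["attitude"],[k for k in c])
print(bot.get_obs())
E
```

```text
pics
side 47.719894203048646 319.59933771686923 195.62788708323507 [-0.01115664  0.61205246  0.93258427] [-136.71113299    0.75306576 -137.12669688] ['img', 'vfov', 'cx', 'cy', 'xyz', 'attitude']
top 46.81916482267663 317.6069668086117 201.6622473637043 [0.35447611 0.07243713 1.34946582] [-172.89893936   -1.14429299  -89.3760252 ] ['img', 'vfov', 'cx', 'cy', 'xyz', 'attitude']
{'time': 0.1, 'q': array([-7.47681975e+01,  5.00778957e+00,  1.00390621e+01,  9.50984360e+01,
        5.15944659e-04,  9.00006579e+01]), 'qd': array([ 0.07921587, -0.13928921,  0.04140449,  0.09870353,  0.04289936,
       -0.01854842]), 'joint_efforts': array([-2.41214448e-04, -5.21560371e+01,  4.65653908e+01,  1.61048945e-02,
       -2.57916406e-05,  2.53522165e-05]), 'ee_pos': array([ 0.14444932, -0.53048809,  0.23065609]), 'tcp_rot': array([-1.79932837e+02, -5.15173151e-04,  1.52311441e+01]), 'wrist_force': array([ 0.39936561, -0.89936764,  0.45924717]), 'torque': array([-0.00635398, -0.02099729, -0.0125414 ]), 'grasp_force': 0.0, 'opening': 0.08551986454947465}
```

View pics/side0.png

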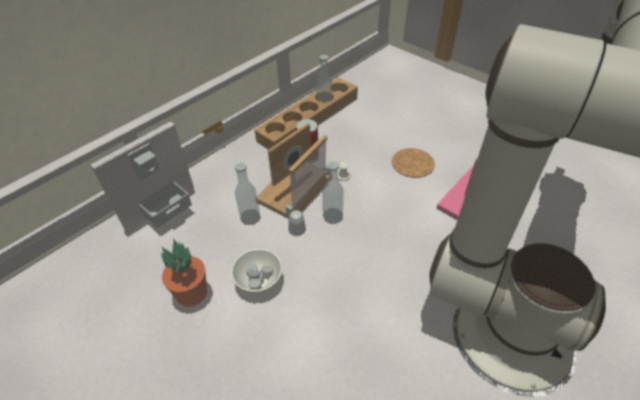

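View pics/top0.png

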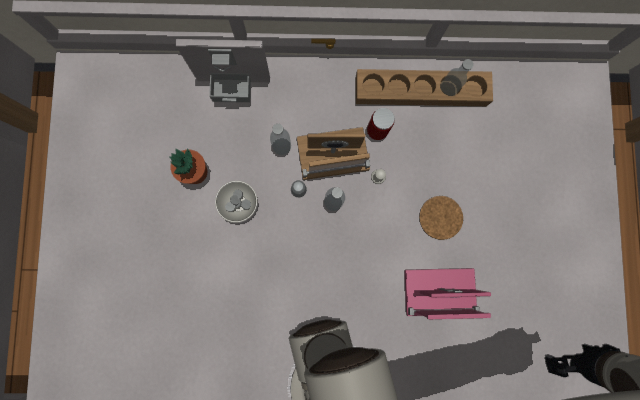

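The target bottle could be any of three in the top view: (334,198), in front of the guard; (280,140), the spare; and (460,75), in the rack. I choose (334,198). The stand is the beech one at (333,152), not the pink one at (445,290). The mat is at (441,217).

```bash
cat > h.py <<'E'
import numpy as np, cv2
from scipy.spatial.transform import Rotation as R
from workcell import bot
def par(c):
    f=200/np.tan(np.radians(c["vfov"]/2)); return f,R.from_euler("xyz",c["attitude"],degrees=True).as_matrix(),np.array(c["xyz"])
def ray(c,u,v,z):
    f,M,o=par(c); d=M@[(u-c["cx"])/f,(v-c["cy"])/f,1]; return o+d*(z-o[2])/d[2]
def proj(c,p):
    f,M,o=par(c); q=(np.atleast_2d(p)-o)@M; return np.c_[q[:,0]/q[:,2]*f+c["cx"],q[:,1]/q[:,2]*f+c["cy"]]
def crop(c,x0,y0,x1,y1,s,name):
    cv2.imwrite(name,cv2.resize(c["img"][y0:y1,x0:x1],None,fx=s,fy=s,interpolation=cv2.INTER_CUBIC))
def shift(dw):  # world shift into tool axes
    o=bot.get_obs(); return R.from_euler("xyz",o["tcp_rot"],degrees=True).inv().apply(dw)
E
python3 - <<'E'
from h import *
c=bot.camera("top"); s=bot.camera("side")
a=cv2.resize(c["img"][100:225,255:395],None,fx=4,fy=4,interpolation=cv2.INTER_CUBIC)
b=cv2.resize(s["img"][110:235,220:360],None,fx=4,fy=4,interpolation=cv2.INTER_CUBIC)
cv2.imwrite("pics/t1.png",np.vstack([a])); cv2.imwrite("pics/s1.png",b)
m=cv2.inRange(c["img"],(30,80,120),(100,140,200)); m[:190]=0;m[245:]=0;m[:,:410]=0;m[:,470:]=0
ys,xs=np.nonzero(m); print("mat",xs.mean(),ys.mean(),len(xs),ray(c,441,217.5,.005))
print("cap",ray(c,336,192,.184),"can",ray(c,383,119,.115),"spare",ray(c,278,131,.184))
print("shaker",ray(c,298,187,.06),"stopper",ray(c,379,176,.05),"bowl",ray(c,237,202,.05))
E
```

```text
mat 441.03811252268605 217.48548094373865 1102 [ 0.48026097 -0.31550829  0.005     ]
cap [0.52540927 0.00407471 0.184     ] can [ 0.74110564 -0.12873137  0.115     ] spare [0.68282347 0.15525057 0.184     ]
shaker [0.55637118 0.10422676 0.06      ] stopper [ 0.59304165 -0.12671828  0.05      ] bowl [0.51265441 0.27598112 0.05      ]
```

View pics/t1.png

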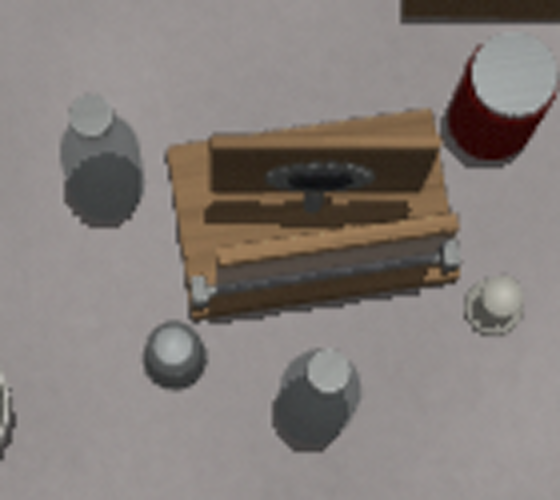

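View pics/s1.png

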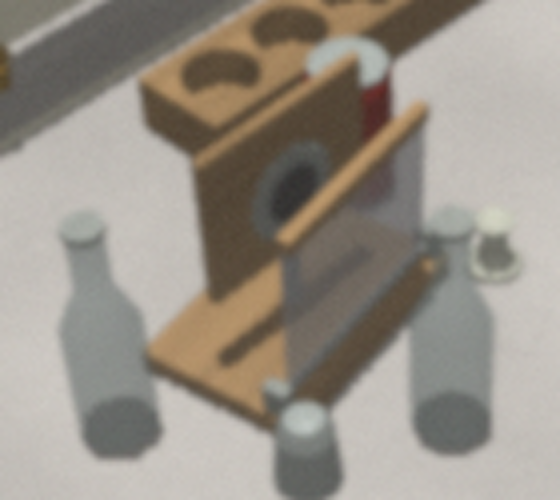

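The crops confirm it. The bottle in front of the guard has its cap at top (337,192) and side (333,164). The stand's plate corners are near top (297,137), (363,128), (369.5,167.5) and (303,178). The sign stands slightly off square. Next I fit the poses.

```bash
python3 - <<'E'
from h import *
from scipy.optimize import least_squares
c=bot.camera("top"); s=bot.camera("side")
def tri(pt,ps,z):
    print(ray(c,*pt,z)[:2],ray(s,*ps,z)[:2])
tri((337,192.5),(333,164),.184)
tri((278,129),(240.5,166),.184)
tri((441,217.5),(413,162),.005)
T=lambda a,b:(255+a/4,100+b/4)
S=lambda a,b:(220+a/4,110+b/4)
# stand pts: (local, cam, px)
P=[((.06,.1,.02),c,T(168,149)),((.06,-.1,.02),c,T(432,112)),((-.07,.1,.02),c,T(190,310)),((-.07,-.1,.02),c,T(458,270)),
((-.055,.08,.17),c,T(219,257)),((-.055,-.08,.17),c,T(458,222)),
((.06,.1,.02),s,S(150,352)),((-.07,.1,.02),s,S(272,418)),((-.055,.08,.17),s,S(284,241)),((-.055,-.08,.17),s,S(423,111))]
def f(p):
    r=[]
    for l,k,x in P:
        w=R.from_euler("z",p[2]).apply(l)+[p[0],p[1],0]; r+=list(proj(k,w)[0]-x)
    return np.array(r)
q=least_squares(f,[.65,0,.1]); print("stand",q.x,np.degrees(q.x[2]));print(q.fun.reshape(-1,2).round(1).tolist())
a=ray(c,*T(212,140),.195);b=ray(c,*T(438,141),.195);print("sign",a,b,(a+b)/2,np.degrees(np.arctan2(b[0]-a[0],a[1]-b[1])))
a=ray(s,*S(198,160),.195);b=ray(s,*S(355,60),.195);print("sign",a,b,(a+b)/2,np.degrees(np.arctan2(b[0]-a[0],a[1]-b[1])))
E
```

```text
[0.52415562 0.00151336] [0.52363611 0.00253525]
[0.6881419  0.15536479] [0.6858622  0.15853486]
[ 0.48026097 -0.31550829] [ 0.47819129 -0.31154561]
stand [0.66872187 0.00478817 0.14748359] 8.450186994959086
[[-0.7, -0.8], [0.3, -0.1], [-0.3, 2.0], [0.3, 3.1], [-1.5, -1.2], [-0.5, -0.4], [-2.4, -1.6], [4.6, 1.7], [-1.9, -1.6], [-0.3, -3.6]]
sign [0.67046153 0.07745502 0.195     ] [ 0.67217707 -0.0677175   0.195     ] [0.6713193  0.00486876 0.195     ] 0.6770481499341019
sign [0.66675075 0.0788809  0.195     ] [ 0.66342084 -0.05838177  0.195     ] [0.6650858  0.01024956 0.195     ] -1.3896870691696734
```

Request:
play_rows([
  [[0.0253,-0.0207,0,0],[0.0253,-0.0207,0,0],[0.0253,-0.0207,0,0],[0.0253,-0.0207,0,0],[0.0253,-0.0207,0,0]],
], gripper=0.06, squeeze=30)

```text
time: 0.72
ee_pos: [0.2398, -0.3963, 0.2312]
tcp_rot: [180.0, -0.0, 15.2]
wrist_force: [0.3, -0.3, 0.4]
opening: 0.0599
grasp_force: 0.0
```

Request:
play_rows([
  [[0.0253,-0.0207,0,0],[0.0253,-0.0207,0,0],[0.0253,-0.0207,0,0],[0.0253,-0.0207,0,0],[0.0253,-0.0207,0,0]],
])

```text
time: 1.13
ee_pos: [0.3348, -0.2631, 0.2315]
tcp_rot: [180.0, -0.0, 15.2]
wrist_force: [0.5, -1.8, 0.1]
opening: 0.06
grasp_force: 0.0
```

Request:
play_rows([
  [[0.0253,-0.0207,0,0],[0.0253,-0.0207,0,0],[0.0253,-0.0207,0,0],[0.0253,-0.0207,0,0],[0.0253,-0.0207,0,0]],
])

```text
time: 1.55
ee_pos: [0.4297, -0.1298, 0.2314]
tcp_rot: [180.0, -0.0, 15.2]
wrist_force: [1.0, -1.0, 0.4]
opening: 0.0599
grasp_force: 0.0
```

Request:
play_rows([
  [[0.0253,-0.0207,0,0],[0.0253,-0.0207,0,0],[0.0253,-0.0207,0,0],[0.0253,-0.0207,0,0],[0,0,0,0]],
])

```text
time: 1.97
ee_pos: [0.5071, -0.0212, 0.2304]
tcp_rot: [-179.9, -0.0, 15.4]
wrist_force: [0.2, -0.5, -0.8]
opening: 0.0598
grasp_force: 0.0
```

```bash
python3 - <<'E'
from h import *
o=bot.get_obs();print(o["q"],o["ee_pos"],o["tcp_rot"])
print(shift(np.array([.524,.002,.23])-o["ee_pos"]))
E
```

```text
[-2.42801648e+00 -8.52208260e-01  3.97365706e+00  9.48414665e+01
  6.55443091e-02  1.62142343e+02] [ 0.50711681 -0.02117658  0.2303712 ] [-1.79932829e+02 -5.24979922e-03  1.54296282e+01]
[ 0.02244088 -0.01784895  0.00039418]
```

Request:
play_rows([
  [[0.0224,-0.0178,0,0],[0,0,0.022,0],[0,0,0.022,0],[0,0,0.022,0],[0,0,0.022,0]],
])

```text
time: 2.38
ee_pos: [0.5218, -0.0018, 0.1423]
tcp_rot: [180.0, -0.0, 15.2]
wrist_force: [-0.2, -0.5, -0.5]
opening: 0.0602
grasp_force: 0.0
```

```bash
python3 - <<'E'
from h import *
s=bot.camera("side");o=bot.get_obs();print(o["ee_pos"],o["wrist_force"])
crop(s,280,90,400,240,4,"pics/s2.png")
E
```

```text
[ 0.52018192 -0.00191065  0.13772053] [ 0.96617531 -0.14112129 -4.44505999]
```

View pics/s2.png

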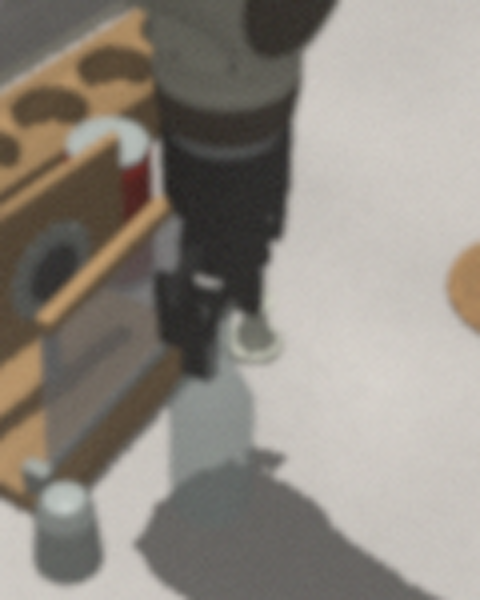

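The fingers straddle the neck of the right bottle, with the neck at crop (225,350). I centre and close.

Request:
play_rows([
  [[0.004,-0.003,0,0],[0,0,0,0],[0,0,0,0],[0,0,0,0],[0,0,0,0]],
])

```text
time: 2.85
ee_pos: [0.5255, 0.0021, 0.1445]
tcp_rot: [180.0, -0.1, 15.2]
wrist_force: [1.0, 0.7, 0.4]
opening: 0.0601
grasp_force: 0.0
```

Request:
play_rows([
  [[0,0,0,0],[0,0,0,0],[0,0,0,0],[0,0,0,0],[0,0,0,0]],
], gripper=0.015, squeeze=35)

```text
time: 3.27
ee_pos: [0.5252, 0.0021, 0.1437]
tcp_rot: [180.0, -0.0, 15.2]
wrist_force: [-0.3, 0.3, 3.7]
opening: 0.0266
grasp_force: 34.1
```

Request:
play_rows([
  [[0,0,0,0],[0,0,0,0],[0,0,0,0],[0,0,0,0],[0,0,0,0]],
])

```text
time: 3.68
ee_pos: [0.5252, 0.0021, 0.1437]
tcp_rot: [180.0, -0.0, 15.2]
wrist_force: [-1.0, 0.7, 4.6]
opening: 0.0269
grasp_force: 34.0
```

Request:
play_rows([
  [[0,0,-0.01,0],[0,0,-0.02,0],[0,0,-0.02,0],[0,0,-0.01,0],[-0.005,0.0115,0,0]],
])

```text
time: 4.1
ee_pos: [0.524, -0.0094, 0.2054]
tcp_rot: [180.0, -0.2, 15.3]
wrist_force: [0.5, -0.5, -3.1]
opening: 0.0268
grasp_force: 35.2
```

Request:
play_rows([
  [[-0.0106,0.0244,0,0],[-0.0106,0.0244,0,0],[-0.0106,0.0244,0,0],[-0.0106,0.0244,0,0],[-0.0106,0.0244,0,0]],
])

```text
time: 4.52
ee_pos: [0.5031, -0.1437, 0.202]
tcp_rot: [-180.0, 0.1, 15.2]
wrist_force: [1.2, 0.3, -3.9]
opening: 0.0268
grasp_force: 35.3
```

Request:
play_rows([
  [[-0.0106,0.0244,0,0],[-0.0106,0.0244,0,0],[-0.0106,0.0244,0,0],[-0.0106,0.0244,0,0],[-0.0106,0.0244,0,0]],
])

```text
time: 4.93
ee_pos: [0.4838, -0.2754, 0.202]
tcp_rot: [-179.9, 0.1, 15.2]
wrist_force: [1.1, -0.1, -3.7]
opening: 0.0267
grasp_force: 35.3
```

Request:
play_rows([
  [[-0.0106,0.0244,0,0],[-0.0055,0.0125,0,0],[0,0,0,0],[0,0,0,0],[0,0,0,0]],
])

```text
time: 5.35
ee_pos: [0.4789, -0.3129, 0.2027]
tcp_rot: [-179.9, 0.0, 15.2]
wrist_force: [-0.0, 0.4, -2.7]
opening: 0.027
grasp_force: 35.3
```

```bash
python3 - <<'E'
from h import *
s=bot.camera("side");t=bot.camera("top");o=bot.get_obs();print(o["ee_pos"],o["wrist_force"],o["q"])
print(shift(np.array([.4795,-.314,.2])-o["ee_pos"]))
a=cv2.resize(s["img"][60:230,330:480],None,fx=2.5,fy=2.5); b=cv2.resize(t["img"][130:300,370:520],None,fx=2.5,fy=2.5)
cv2.imwrite("pics/c3.png",np.hstack([a,b]))
E
```

```text
[ 0.4793165  -0.31257269  0.20315683] [ 0.60229264 -0.79684909 -3.70469236] [-3.31166179e+01  7.56916612e+00  9.77230446e+00  9.22213659e+01
  1.48076863e-02  1.31594355e+02]
[-0.00019931  0.00142647  0.00315625]
```

View pics/c3.png

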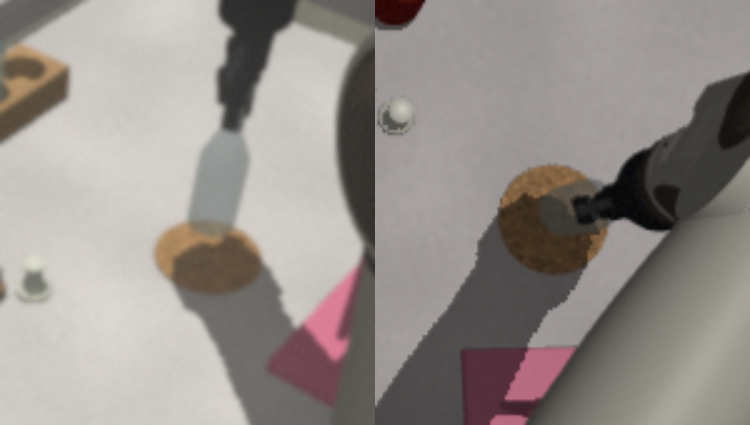

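The bottle hangs upright over the mat, with its underside near side crop (210,230). Lowering.

Request:
play_rows([
  [[0,0.001,0.015,0],[0,0,0.015,0],[0,0,0.011,0],[0,0,0.005,0],[0,0,0.003,0]],
])

```text
time: 5.87
ee_pos: [0.4793, -0.3137, 0.1535]
tcp_rot: [-180.0, 0.0, 15.3]
wrist_force: [-0.2, -0.4, -3.4]
opening: 0.0265
grasp_force: 35.3
```

Request:
play_rows([
  [[0,0,0.002,0],[0,0,0.001,0],[0,0,0.001,0],[0,0,0,0],[0,0,0,0]],
])

```text
time: 6.28
ee_pos: [0.4796, -0.3145, 0.1507]
tcp_rot: [180.0, -0.0, 15.2]
wrist_force: [0.0, -0.2, -3.0]
opening: 0.0267
grasp_force: 35.3
```

Request:
play_rows([
  [[0,0,0.001,0],[0,0,0.001,0],[0,0,0,0],[0,0,0,0],[0,0,0,0]],
])

```text
time: 6.7
ee_pos: [0.4796, -0.3145, 0.1488]
tcp_rot: [180.0, -0.0, 15.2]
wrist_force: [-1.0, -0.4, 2.4]
opening: 0.0267
grasp_force: 34.9
```

Request:
play_rows([
  [[0,0,0,0],[0,0,0,0],[0,0,0,0],[0,0,0,0],[0,0,0,0]],
], gripper=0.06)

```text
time: 7.12
ee_pos: [0.4795, -0.3144, 0.1483]
tcp_rot: [-180.0, 0.0, 15.2]
wrist_force: [1.0, 0.2, -0.2]
opening: 0.0597
grasp_force: 0.0
```

Request:
play_rows([
  [[0,0,-0.01,0],[0,0,-0.02,0],[0,0,-0.03,0],[0,0,-0.03,0],[0,0,-0.02,0]],
])

```text
time: 7.53
ee_pos: [0.4795, -0.3144, 0.262]
tcp_rot: [179.9, -0.1, 15.2]
wrist_force: [1.1, -0.1, 1.8]
opening: 0.0604
grasp_force: 0.0
```

Request:
play_rows([
  [[0.02,-0.0243,0,0],[0.02,-0.0243,0,0],[0.02,-0.0243,0,0],[0.02,-0.0243,0,0],[0.02,-0.0243,0,0]],
], gripper=0)

```text
time: 7.95
ee_pos: [0.5444, -0.1696, 0.2592]
tcp_rot: [180.0, -0.0, 15.2]
wrist_force: [0.3, -0.2, -0.5]
opening: 0.0005
grasp_force: 0.0
```

Request:
play_rows([
  [[0.02,-0.0243,0,0],[0.02,-0.0243,0,0],[0.02,-0.0243,0,0],[0.02,-0.0243,0,0],[0.02,-0.0243,0,0]],
])

```text
time: 8.37
ee_pos: [0.609, -0.0258, 0.2592]
tcp_rot: [180.0, -0.0, 15.2]
wrist_force: [0.3, 0.1, 0.3]
opening: -0.0
grasp_force: 0.0
```

Request:
play_rows([
  [[0.02,-0.0243,0,0],[0.02,-0.0243,0,0],[0,0,0,0.117],[0,0,0.02,0],[0,0,0.02,0]],
])

```text
time: 8.78
ee_pos: [0.6352, 0.0309, 0.2194]
tcp_rot: [180.0, -0.2, 8.6]
wrist_force: [-0.1, 0.1, -0.7]
opening: 0.0003
grasp_force: 0.0
```

```bash
python3 - <<'E'
from h import *
s=bot.camera("side");t=bot.camera("top");o=bot.get_obs();print(o["ee_pos"],o["tcp_rot"],o["q"])
print(shift(np.array([.635,.0306,.215])-o["ee_pos"]))
a=cv2.resize(s["img"][90:240,220:360],None,fx=2.8,fy=2.8); b=cv2.resize(t["img"][100:250,270:410],None,fx=2.8,fy=2.8)
cv2.imwrite("pics/c4.png",np.hstack([a,b]))
cv2.imwrite("pics/c4t.png",t["img"])
E
```

```text
[0.63343664 0.03021945 0.21559749] [-179.97347598    0.25916109    8.55100485] [2.73129790e+00 1.69879144e+01 2.22048689e+01 9.54774693e+01
 1.08859778e-04 1.74180353e+02]
[ 0.00160525 -0.00014359  0.0005903 ]
```

View pics/c4.png

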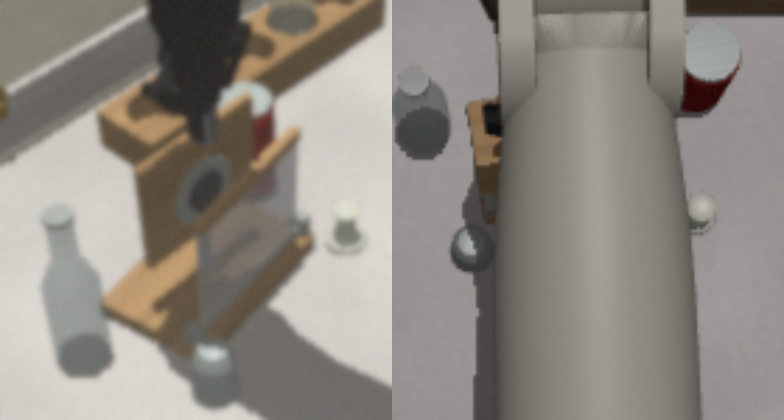

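The closed fingertips, at side crop (203,140), hang between sign and guard. I go down gently.

Request:
play_rows([
  [[0.001,0,0.015,0],[0,0,0.015,0],[0,0,0.01,0],[0,0,0.01,0],[0,0,0.01,0]],
])

```text
time: 9.3
ee_pos: [0.6356, 0.03, 0.1587]
tcp_rot: [180.0, -0.1, 8.5]
wrist_force: [0.5, -0.3, -0.7]
opening: -0.0002
grasp_force: 0.0
```

```bash
python3 - <<'E'
from h import *
s=bot.camera("side");o=bot.get_obs();print(o["ee_pos"],o["tcp_rot"],o["wrist_force"])
crop(s,240,80,350,220,4,"pics/c5.png")
E
```

```text
[0.63500108 0.03005226 0.15616739] [-1.79987347e+02  1.03218638e-01  8.51956890e+00] [ 1.05726052 -0.47454518 -1.57431167]
```

View pics/c5.png

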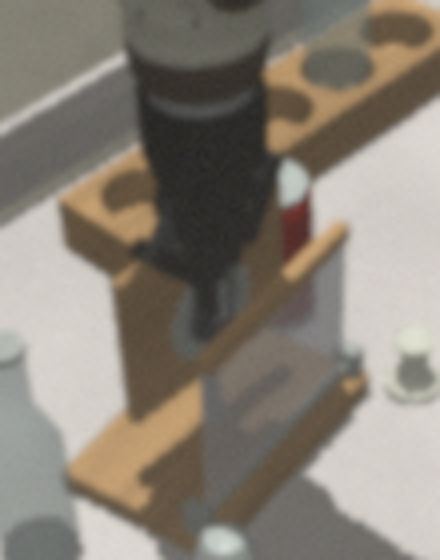

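Request:
play_rows([
  [[-0.018,0,0.003,0],[-0.018,0,0.003,0],[-0.0118,0,0.0033,0],[-0.0118,0,0.0033,0],[-0.0108,0,0.0055,0]],
])

```text
time: 9.77
ee_pos: [0.5658, 0.0196, 0.1413]
tcp_rot: [180.0, -0.1, 8.5]
wrist_force: [1.3, -0.1, 1.4]
opening: -0.0
grasp_force: 0.7
```

Request:
play_rows([
  [[-0.0108,0,0.0055,0],[-0.0095,0,0.0076,0],[-0.0095,0,0.0076,0],[-0.008,0,0.0093,0],[-0.008,0,0.0093,0]],
])

```text
time: 10.18
ee_pos: [0.5206, 0.0128, 0.1016]
tcp_rot: [180.0, -0.1, 8.5]
wrist_force: [-0.4, -0.4, 0.0]
opening: 0.0003
grasp_force: 0.7
```

Request:
play_rows([
  [[-0.002,0,0.003,0],[-0.002,0,0.003,0],[-0.002,0,0.003,0],[0,0,0,0],[0,0,0,0]],
])

```text
time: 10.6
ee_pos: [0.5148, 0.0121, 0.0921]
tcp_rot: [180.0, -0.0, 8.5]
wrist_force: [0.3, 0.1, 0.3]
opening: 0.0
grasp_force: 0.0
```

```bash
python3 - <<'E'
from h import *
s=bot.camera("side");t=bot.camera("top");o=bot.get_obs();print(o["ee_pos"],o["wrist_force"])
a=cv2.resize(s["img"][90:240,220:360],None,fx=2.8,fy=2.8); b=cv2.resize(t["img"][100:250,270:410],None,fx=2.8,fy=2.8)
cv2.imwrite("pics/c6.png",np.hstack([a,b]))
E
```

```text
[0.51481408 0.01208141 0.09212104] [-0.03436498 -0.45668219 -1.2153076 ]
```

View pics/c6.png

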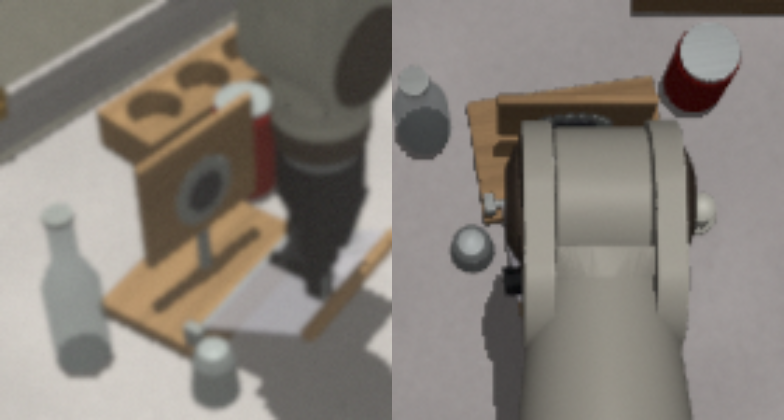

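The guard is down to near its stop, with its rail at side crop (350,290). I press on in small rows until the stop is felt.

Request:
play_rows([
  [[-0.001,0,0.002,0],[-0.001,0,0.002,0],[-0.001,0,0.002,0],[0,0,0,0],[0,0,0,0]],
])

```text
time: 11.12
ee_pos: [0.512, 0.0116, 0.0863]
tcp_rot: [180.0, -0.1, 8.5]
wrist_force: [2.9, 0.2, 2.0]
opening: 0.0003
grasp_force: 1.9
```

Request:
play_rows([
  [[-0.001,0,0.002,0],[-0.001,0,0.002,0],[0,0,0,0],[0,0,0,0],[0,0,0,0]],
])

```text
time: 11.53
ee_pos: [0.5125, 0.0116, 0.085]
tcp_rot: [180.0, -0.5, 8.5]
wrist_force: [6.2, 1.5, 17.8]
opening: -0.0002
grasp_force: 8.3
```

The stop is felt: 18 N, at the predicted pose. I back off, rise, go over the pivot and turn the tool to straddle the sign.

Request:
play_rows([
  [[0.003,0,-0.003,0],[0,0,-0.03,0],[0,0,-0.04,0],[0,0,-0.04,0],[0,0,-0.04,0]],
])

```text
time: 11.95
ee_pos: [0.5117, 0.0117, 0.2359]
tcp_rot: [-180.0, 0.1, 8.5]
wrist_force: [0.6, 0.9, -0.2]
opening: -0.0002
grasp_force: 0.0
```

Request:
play_rows([
  [[0,0,-0.015,-0.12],[0,0,-0.01,0.12],[0.03,0.0057,0,0],[0.03,0.0057,0,0],[0.03,0.0057,0,0]],
], gripper=0.05)

```text
time: 12.37
ee_pos: [0.6049, 0.0081, 0.26]
tcp_rot: [180.0, -0.0, 8.5]
wrist_force: [0.9, -0.1, -0.4]
opening: 0.0497
grasp_force: 0.0
```

Request:
play_rows([
  [[0.03,0.0057,0,0],[0.03,0.0057,0,0],[0,0,0,-0.12],[0,0,0,-0.12],[0,0,0,-0.12]],
])

```text
time: 12.78
ee_pos: [0.6654, 0.0057, 0.2577]
tcp_rot: [-179.9, 0.2, 29.5]
wrist_force: [0.5, 0.3, 0.7]
opening: 0.0498
grasp_force: 0.0
```

Request:
play_rows([
  [[0,0,0,-0.12],[0,0,0,-0.12],[0,0,0,-0.12],[0,0,0,-0.12],[0,0,0,-0.12]],
])

```text
time: 13.2
ee_pos: [0.6649, 0.0058, 0.259]
tcp_rot: [-179.9, 0.0, 63.9]
wrist_force: [0.2, -0.3, -0.3]
opening: 0.05
grasp_force: 0.0
```

Request:
play_rows([
  [[0,0,0,-0.12],[0,0,0,-0.12],[0,0,0,-0.12],[0,0,0,-0.1],[0,0,0,0]],
])

```text
time: 13.62
ee_pos: [0.6649, 0.0058, 0.2591]
tcp_rot: [-179.9, 0.0, 90.1]
wrist_force: [-0.6, 0.1, 0.8]
opening: 0.0503
grasp_force: 0.0
```

```bash
python3 - <<'E'
from h import *
s=bot.camera("side");o=bot.get_obs();print(o["ee_pos"],o["tcp_rot"],o["q"],o["wrist_force"])
print(shift(np.array([.669,.006,.225])-o["ee_pos"]))
E
```

```text
[0.6649079  0.00578708 0.25917346] [-1.79918602e+02  1.25084675e-03  8.97860230e+01] [ 4.98768008e-01  2.31752178e+01  3.50717603e+01  1.01977949e+02
 -2.38208734e-04  9.07127460e+01] [ 0.28781216 -0.1983117   0.48634662]
[0.00022895 0.00413982 0.0341676 ]
```

Request:
play_rows([
  [[0,0.004,0.02,0],[0,0,0.02,0],[0,0,0.02,0],[0,0,0.015,0],[0,0,0.007,0]],
])

```text
time: 14.08
ee_pos: [0.6682, 0.0058, 0.175]
tcp_rot: [-179.8, 0.0, 89.7]
wrist_force: [-0.2, -0.7, -1.4]
opening: 0.0501
grasp_force: 0.0
```

Request:
play_rows([
  [[0,0,0,0],[0,0,0,0],[0,0,0,0],[0,0,0,0],[0,0,0,0]],
], gripper=0.02, squeeze=20)

```text
time: 14.5
ee_pos: [0.6695, 0.0058, 0.179]
tcp_rot: [179.9, -0.0, 89.9]
wrist_force: [-0.4, 0.0, 0.8]
opening: 0.02
grasp_force: 0.0
```

Request:
play_rows([
  [[0,0,0,0],[0,0,0,0],[0,0,0,0],[0,0,0,0],[0,0,0,0]],
], gripper=0.004)

```text
time: 14.92
ee_pos: [0.6738, 0.0057, 0.1793]
tcp_rot: [179.4, 0.0, 89.9]
wrist_force: [24.5, -0.4, -3.7]
opening: 0.0094
grasp_force: 24.4
```

The sign pulls the tool by 4 mm in +x, so I relieve that.

Request:
play_rows([
  [[0,0.002,0,0],[0,0.002,0,0],[0,0,0,0],[0,0,0,0],[0,0,0,0]],
])

```text
time: 15.33
ee_pos: [0.6741, 0.0056, 0.1792]
tcp_rot: [179.8, 0.0, 89.9]
wrist_force: [5.1, -1.1, 5.1]
opening: 0.0093
grasp_force: 25.4
```

Request:
play_rows([
  [[0,0.001,0,-0.05],[0,0,0,-0.1],[0,0,0,-0.12],[0,0,0,-0.12],[0,0,0,0]],
])

```text
time: 15.75
ee_pos: [0.6746, 0.0057, 0.1792]
tcp_rot: [179.9, 0.1, 112.7]
wrist_force: [1.3, -0.9, 6.3]
opening: 0.0095
grasp_force: 25.5
```

Request:
play_rows([
  [[0,0,0,-0.12],[0,0,0,-0.12],[0,0,0,-0.12],[0,0,0,0],[0,0,0,0]],
])

```text
time: 16.17
ee_pos: [0.6748, 0.0059, 0.1793]
tcp_rot: [179.9, 0.1, 132.9]
wrist_force: [4.3, -0.7, 5.8]
opening: 0.0096
grasp_force: 25.4
```

Request:
play_rows([
  [[0,0,0,-0.12],[0,0,0,-0.12],[0,0,0,-0.12],[0,0,0,-0.12],[0,0,0,-0.12]],
])

```text
time: 16.58
ee_pos: [0.6751, 0.0063, 0.1793]
tcp_rot: [179.9, 0.2, 167.6]
wrist_force: [4.9, 2.4, 5.7]
opening: 0.0096
grasp_force: 25.3
```

Request:
play_rows([
  [[0,0,0,-0.12],[0,0,0,-0.12],[0,0,0,-0.12],[0,0,0,-0.12],[0,0,0,-0.12]],
])

```text
time: 17.0
ee_pos: [0.6751, 0.0068, 0.1793]
tcp_rot: [180.0, 0.2, -158.0]
wrist_force: [4.8, 6.3, 5.4]
opening: 0.0092
grasp_force: 25.3
```

Request:
play_rows([
  [[0,0,0,-0.12],[0,0,0,-0.12],[0,0,0,-0.12],[0,0,0,-0.12],[0,0,0,-0.12]],
])

```text
time: 17.42
ee_pos: [0.6748, 0.0073, 0.1792]
tcp_rot: [-179.9, 0.2, -123.6]
wrist_force: [2.2, 6.5, 5.5]
opening: 0.0093
grasp_force: 25.4
```

Request:
play_rows([
  [[0,0,0,-0.12],[0,0,0,-0.12],[0,0,0,-0.12],[0,0,0,-0.12],[0,0,0,-0.12]],
])

```text
time: 17.83
ee_pos: [0.6743, 0.0074, 0.1792]
tcp_rot: [-179.9, 0.2, -89.2]
wrist_force: [-0.7, 7.6, 6.5]
opening: 0.0092
grasp_force: 25.5
```

Request:
play_rows([
  [[0,0,0,-0.12],[0,0,0,-0.02],[0,0,0,0],[0,0,0,0],[0,0,0,0]],
])

```text
time: 18.25
ee_pos: [0.6742, 0.0074, 0.1792]
tcp_rot: [-179.9, 0.1, -81.5]
wrist_force: [-0.7, 6.6, 6.9]
opening: 0.0095
grasp_force: 25.5
```

Request:
play_rows([
  [[0,0,0,0],[0,0,0,0],[0,0,0,0],[0,0,-0.01,0],[0,0,-0.02,0]],
], gripper=0.04)

```text
time: 18.67
ee_pos: [0.6731, 0.0055, 0.2059]
tcp_rot: [179.7, 0.0, -81.6]
wrist_force: [0.2, 0.1, -0.7]
opening: 0.04
grasp_force: 0.0
```

Request:
play_rows([
  [[0,0,-0.02,0],[0,0,-0.02,0],[0,0,-0.02,0],[0,0,0,0.12],[0,0,0,0.028]],
])

```text
time: 19.08
ee_pos: [0.6745, 0.0055, 0.2702]
tcp_rot: [-179.8, -0.0, -90.5]
wrist_force: [0.8, 0.9, -0.9]
opening: 0.0399
grasp_force: 0.0
```

```bash
python3 - <<'E'
from h import *
o=bot.get_obs();print(o["ee_pos"],o["tcp_rot"],o["q"],o["wrist_force"])
print(shift(np.array([.36,-.24,.26])-o["ee_pos"]))
E
```

```text
[0.67453542 0.00551876 0.27022901] [-1.79834272e+02 -5.12178514e-03 -9.04738602e+01] [ 4.72079007e-01  2.50982507e+01  3.89310219e+01  1.03667150e+02
 -7.85706517e-03 -8.90540796e+01] [ 0.78512105  0.90477505 -0.89781436]
[0.24811076 0.31252249 0.00934726]
```

Request:
play_rows([
  [[0.0248,0.031,0,0],[0.0248,0.031,0,0],[0.0248,0.031,0,0],[0.0248,0.031,0,0],[0.0248,0.031,0,0]],
], gripper=0)

```text
time: 19.5
ee_pos: [0.5172, -0.1189, 0.2683]
tcp_rot: [-180.0, -0.0, -90.1]
wrist_force: [0.2, -1.3, 0.2]
opening: 0.0002
grasp_force: 0.0
```

Request:
play_rows([
  [[0.0248,0.031,0,0],[0.0248,0.031,0,0],[0.0248,0.031,0,0],[0.0248,0.031,0,0],[0,0,0,0]],
])

```text
time: 19.92
ee_pos: [0.3905, -0.22, 0.2696]
tcp_rot: [-180.0, -0.1, -90.4]
wrist_force: [0.1, 0.8, 0.8]
opening: 0.0
grasp_force: 0.0
```

```bash
python3 - <<'E'
from h import *
s=bot.camera("side");t=bot.camera("top");o=bot.get_obs();print(o["ee_pos"],o["tcp_rot"])
a=cv2.resize(s["img"][100:240,240:350],None,fx=3.6,fy=3.6,interpolation=cv2.INTER_CUBIC); b=cv2.resize(t["img"][110:215,280:390],None,fx=3.6,fy=3.6,interpolation=cv2.INTER_CUBIC)
b=np.vstack([b,np.zeros((a.shape[0]-b.shape[0],b.shape[1],3),np.uint8)])
cv2.imwrite("pics/c7.png",np.hstack([b,a])); print(a.shape,b.shape)
cv2.imwrite("pics/t7.png",t["img"]);cv2.imwrite("pics/s7.png",s["img"])
E
```

```text
[ 0.39386107 -0.21797894  0.26903481] [-1.79916277e+02 -4.25834818e-02 -9.02877078e+01]
(504, 396, 3) (504, 396, 3)
```

View pics/c7.png

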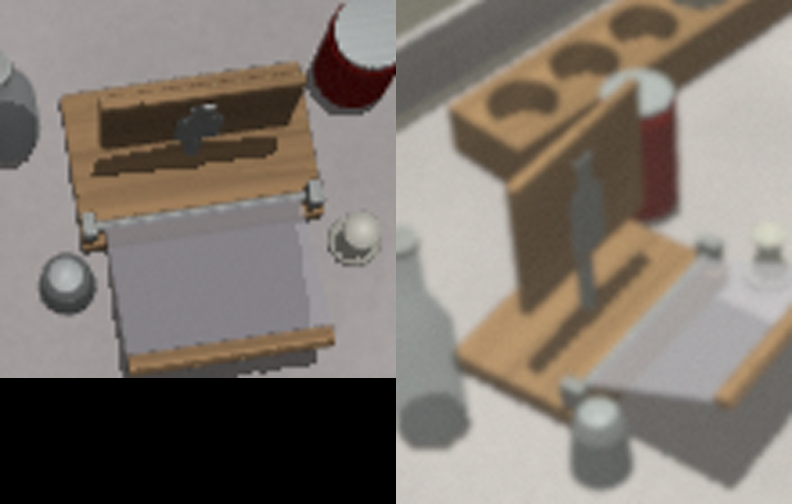

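The bottle picture faces the front, at side crop (585,230). The guard is down, with its rail at top crop (230,350). I check squareness by fitting the edges.

```bash
python3 - <<'E'
from h import *
c=bot.camera("top"); g=cv2.GaussianBlur(c["img"],(0,0),.8)[:,:,2].astype(float)
T=lambda a,b:(280+a/3.6,110+b/3.6)
def edge(p,q,z,sgn,n):
    p,q=np.array(T(*p)),np.array(T(*q)); pts=[]
    for u in range(int(p[0])+4,int(q[0])-3):
        v0=p[1]+(q[1]-p[1])*(u-p[0])/(q[0]-p[0]); vs=np.arange(int(round(v0))-3,int(round(v0))+4)
        d=np.clip(sgn*(g[vs+1,u]-g[vs-1,u]),0,None)**2
        pts.append(ray(c,u,(d*vs).sum()/d.sum(),z)[:2])
    pts=np.array(pts); k=np.polyfit(pts[:,1],pts[:,0],1); r=pts[:,0]-np.polyval(k,pts[:,1])
    ok=abs(r)<2*r.std(); k=np.polyfit(pts[ok,1],pts[ok,0],1)
    print(n,"yaw",round(np.degrees(np.arctan(-k[0])),2),"x@y=.006",round(np.polyval(k,.006),4),"rms mm",1e3*r[ok].std())
edge((100,113),(303,87),.195,-1,"sign front top")
edge((128,372),(333,345),.082,-1,"rail lower")
edge((128,357),(333,327),.09,1,"rail upper")
edge((95,222),(310,190),.03,1,"hinge")
edge((62,97),(300,65),.02,1,"plate back")
E
```

```text
sign front top yaw 8.62 x@y=.006 0.6673 rms mm 0.2753050910008893
rail lower yaw 9.4 x@y=.006 0.4887 rms mm 0.299884561161831
 ** On entry to DLASCL parameter number  4 had an illegal value
 ** On entry to DLASCL parameter number  4 had an illegal value
 ** On entry to DLASCL parameter number  4 had an illegal value
 ** On entry to DLASCL parameter number  4 had an illegal value
 ** On entry to DLASCL parameter number  5 had an illegal value
 ** On entry to DLASCL parameter number  4 had an illegal value<stdin>:9: RuntimeWarning: invalid value encountered in scalar divide
Traceback (most recent call last):
numpy.linalg.LinAlgError: SVD did not converge in Linear Least Squares
```

The sign is at 8.6° against about 8.5–9.4° for the stand and rail, so it is square within 1°. Now I bring the closed fingers down in front of the rail.

Request:
play_rows([
  [[-0.032,-0.0096,0,0],[-0.032,-0.0096,0,0],[-0.032,-0.0096,0,0],[-0.032,-0.0096,0,0],[-0.032,-0.0096,0,0]],
])

```text
time: 20.48
ee_pos: [0.4438, -0.0543, 0.2679]
tcp_rot: [180.0, 0.0, -90.0]
wrist_force: [0.1, -0.3, -0.3]
opening: 0.0001
grasp_force: 0.0
```

Request:
play_rows([
  [[-0.032,-0.0096,0,0],[0,0,0,-0.12],[0,0,0,-0.03],[0,0,0.03,0],[0,0,0.03,0]],
])

```text
time: 20.9
ee_pos: [0.4542, -0.0234, 0.2083]
tcp_rot: [-179.8, -0.0, -81.3]
wrist_force: [0.5, 0.1, -0.9]
opening: -0.0002
grasp_force: 0.0
```

```bash
python3 - <<'E'
from h import *
c=bot.camera("top");o=bot.get_obs();print(o["ee_pos"],o["tcp_rot"],o["q"])
print(shift(np.array([.4515,-.026,.05])-o["ee_pos"]))
E
```

```text
[ 0.45169122 -0.02341966  0.20106282] [ 1.79604440e+02  8.94203444e-02 -8.13390132e+01] [-2.97298471e+00 -8.46218425e+00 -6.39109050e+00  9.24765600e+01
  7.81359725e-03 -1.01634308e+02]
[ 0.00275788 -0.00046528  0.15105908]
```

Request:
play_rows([
  [[0.003,0,0.031,0],[0,0,0.031,0],[0,0,0.031,0],[0,0,0.031,0],[0,0,0.031,0]],
])

```text
time: 21.37
ee_pos: [0.4537, -0.027, 0.0523]
tcp_rot: [-180.0, 0.0, -81.4]
wrist_force: [0.6, -0.1, 0.3]
opening: -0.0002
grasp_force: 0.0
```

Request:
play_rows([
  [[0,0,0,0],[0,0,0,0],[0,-0.0115,-0.0069,0],[0,-0.0115,-0.0069,0],[0,-0.0115,-0.0069,0]],
])

```text
time: 21.78
ee_pos: [0.483, -0.0232, 0.0762]
tcp_rot: [179.4, -0.0, -81.5]
wrist_force: [-63.2, -11.1, 27.6]
opening: -0.0003
grasp_force: 35.0
```

Request:
play_rows([
  [[0,-0.0083,-0.011,0],[0,-0.0083,-0.011,0],[0,-0.0103,-0.009,0],[0,-0.0103,-0.009,0],[0,-0.012,-0.0068,0]],
])

```text
time: 22.2
ee_pos: [0.5367, -0.0154, 0.1252]
tcp_rot: [-179.8, -0.0, -81.5]
wrist_force: [-4.0, -0.4, 2.8]
opening: 0.0002
grasp_force: 2.1
```

Request:
play_rows([
  [[0,-0.012,-0.0068,0],[0,-0.0132,-0.004,0],[0,-0.0132,-0.004,0],[0,-0.008,-0.002,0],[0,0,0,0]],
])

```text
time: 22.62
ee_pos: [0.5838, -0.0083, 0.1396]
tcp_rot: [-179.8, -0.0, -81.5]
wrist_force: [0.8, -0.4, -0.4]
opening: -0.0003
grasp_force: 0.0
```

Request:
play_rows([
  [[0,-0.005,-0.001,0],[0,-0.003,0,0],[0,-0.003,0,0],[0,0,0,0],[0,0,0,0]],
])

```text
time: 23.03
ee_pos: [0.5926, -0.0072, 0.1381]
tcp_rot: [180.0, 0.0, -81.5]
wrist_force: [0.1, -0.6, -0.3]
opening: -0.0004
grasp_force: 0.0
```

Request:
play_rows([
  [[0,-0.002,0,0],[0,-0.002,0,0],[0,-0.001,0,0],[0,0,0,0],[0,0,0,0]],
])

```text
time: 23.45
ee_pos: [0.5977, -0.0064, 0.1381]
tcp_rot: [-180.0, 0.0, -81.5]
wrist_force: [0.7, 0.2, 0.3]
opening: -0.0005
grasp_force: 0.2
```

Request:
play_rows([
  [[0,-0.001,0,0],[0,-0.001,0,0],[0,-0.001,0,0],[0,0,0,0],[0,0,0,0]],
])

```text
time: 23.87
ee_pos: [0.6004, -0.006, 0.1382]
tcp_rot: [180.0, 0.0, -81.5]
wrist_force: [-3.0, 0.4, 1.2]
opening: -0.0
grasp_force: 1.7
```

Request:
play_rows([
  [[0,-0.001,0,0],[0,-0.001,0,0],[0,0,0,0],[0,0,0,0],[0,0,0,0]],
])

```text
time: 24.28
ee_pos: [0.6006, -0.006, 0.1382]
tcp_rot: [179.8, 0.0, -81.5]
wrist_force: [-13.6, -0.7, 6.4]
opening: -0.0
grasp_force: 7.0
```

Request:
play_rows([
  [[0,-0.001,0,0],[0,0,0,0],[0,0,0,0],[0,0,0,0],[0,0,0,0]],
])

```text
time: 24.7
ee_pos: [0.6007, -0.006, 0.1382]
tcp_rot: [179.7, 0.0, -81.5]
wrist_force: [-19.6, -1.6, 8.1]
opening: 0.0
grasp_force: 9.7
```

The guard is at its stop. Backing off.

Request:
play_rows([
  [[0,0.008,0,0],[0,0.02,0,0],[0,0.03,0,0],[0,0.03,-0.01,0],[0,0.02,-0.03,0]],
])

```text
time: 25.12
ee_pos: [0.493, -0.0216, 0.1743]
tcp_rot: [179.6, 0.1, -81.5]
wrist_force: [1.6, 0.4, 0.4]
opening: -0.0002
grasp_force: 0.0
```

Request:
play_rows([
  [[0,0,-0.03,0],[0,0,-0.03,0],[0,0,-0.03,0],[0.03,0.02,0,0],[0.03,0.02,0,0]],
])

```text
time: 25.53
ee_pos: [0.4671, -0.0866, 0.27]
tcp_rot: [-179.8, -0.1, -81.3]
wrist_force: [-0.2, -0.8, -0.0]
opening: -0.0002
grasp_force: 0.0
```

Request:
play_rows([
  [[0.03,0.02,0,0],[0.03,0.02,0,0],[0.03,0.02,0,0],[0.03,0.02,0,0],[0,0,0,0]],
])

```text
time: 25.95
ee_pos: [0.4027, -0.2216, 0.2683]
tcp_rot: [-180.0, -0.1, -81.8]
wrist_force: [-0.0, 0.1, 0.4]
opening: -0.0003
grasp_force: 0.0
```

```bash
python3 - <<'E'
from h import *
c=bot.camera("top");s=bot.camera("side");o=bot.get_obs();print(o["ee_pos"],o["time"])
cv2.imwrite("pics/t8.png",c["img"]);cv2.imwrite("pics/s8.png",s["img"])
# where pictures differ from the first ones
for n,i in(("top",c["img"]),("side",s["img"])):
    d=cv2.absdiff(i,cv2.imread(f"pics/{n}0.png")).max(2); m=(cv2.blur(d,(3,3))>25).astype(np.uint8)
    k,_,st,ce=cv2.connectedComponentsWithStats(m)
    print(n,[(r[:4].tolist(),int(r[4])) for r in st[1:] if r[4]>12])
g=cv2.GaussianBlur(c["img"],(0,0),.8)[:,:,2].astype(float)
def edge(p,q,z,n):
    pts=[]
    for u in range(int(p[0])+4,int(q[0])-3):
        v0=p[1]+(q[1]-p[1])*(u-p[0])/(q[0]-p[0]); vs=np.arange(int(round(v0))-3,int(round(v0))+4)
        d=np.clip(-(g[vs+1,u]-g[vs-1,u]),0,None)**2
        pts.append(ray(c,u,(d*vs).sum()/(d.sum()+1e-9),z)[:2])
    k=np.polyfit(*np.array(pts).T[::-1],1); print(n,np.degrees(np.arctan(-k[0])),np.polyval(k,.006))
edge((307.8,141.4),(364.2,134.2),.195,"sign"); edge((309.5,165.5),(369.5,156.5),.17,"rail")
E
```

```text
[ 0.40433657 -0.21843838  0.26824024] 26.05
top [([305, 131, 61, 29], 434), ([307, 133, 26, 8], 120), ([334, 152, 26, 6], 79), ([310, 156, 60, 11], 179), ([308, 173, 45, 9], 137), ([355, 172, 6, 3], 16), ([248, 179, 324, 221], 27299), ([322, 187, 24, 27], 396), ([483, 252, 8, 12], 50), ([544, 343, 96, 57], 3636)]
side [([440, 0, 16, 40], 272), ([450, 0, 38, 28], 796), ([500, 0, 140, 109], 10550), ([405, 34, 63, 137], 3626), ([400, 42, 240, 358], 34637), ([298, 122, 13, 11], 97), ([526, 134, 26, 6], 129), ([287, 136, 41, 35], 375), ([267, 141, 22, 47], 305), ([301, 162, 43, 63], 1111), ([274, 191, 15, 13], 85), ([496, 288, 17, 22], 236), ([537, 289, 44, 24], 505), ([527, 290, 6, 5], 16), ([562, 301, 45, 53], 1042), ([462, 306, 28, 24], 119), ([486, 317, 6, 10], 38), ([496, 325, 15, 6], 31), ([493, 332, 26, 19], 129)]
sign 8.583063700823486 0.6672233675311119
rail 9.361175997269038 0.6118373853709314
```

Request:
play_rows([
  [[-0.032,0,0,0],[-0.032,0,0,0],[-0.032,0,0,0],[-0.032,0,0,0],[-0.032,0,0,0]],
])

```text
time: 26.47
ee_pos: [0.3809, -0.0567, 0.2682]
tcp_rot: [-179.9, 0.0, -81.4]
wrist_force: [0.8, 0.7, 1.1]
opening: -0.0002
grasp_force: 0.0
```

Request:
play_rows([
  [[-0.032,0,0,0],[-0.032,0,0,0],[-0.032,0,0,0],[-0.032,0,0,0],[0,0,0,0]],
])

```text
time: 26.88
ee_pos: [0.3612, 0.0726, 0.2683]
tcp_rot: [-179.9, 0.1, -81.1]
wrist_force: [-0.5, -0.5, 0.1]
opening: 0.0003
grasp_force: 0.0
```

```bash
python3 - <<'E'
from h import *
c=bot.camera("top");s=bot.camera("side");print(bot.get_obs()["ee_pos"])
B=np.array([.4796,-.3145,.005])
for n,k in(("top",c),("side",s)):
    i=k["img"]; d=cv2.absdiff(i,cv2.imread(f"pics/{n}0.png")).max(2)
    e=proj(k,[B,B+[0,0,.179],B+[0,0,.06]]); print(n,"base,cap,mid expected",e.round(1).tolist())
    a=e.min(0).astype(int)-25; b=e.max(0).astype(int)+25
    m=(cv2.blur(d,(3,3))>18).astype(np.uint8)[a[1]:b[1],a[0]:b[0]]
    q,_,st,ce=cv2.connectedComponentsWithStats(m)
    print([((r[:2]+a).tolist(),r[2:].tolist()) for r in st[1:] if r[4]>12])
    # template of cap and neck from the first picture
    o=proj(k,[[.5245,.002,.184],[.5245,.002,.15]]); t0=o[0].round().astype(int); im0=cv2.imread(f"pics/{n}0.png")
    T=im0[t0[1]-6:t0[1]+7,t0[0]-8:t0[0]+9]; r=cv2.matchTemplate(i[a[1]:b[1],a[0]:b[0]],T,cv2.TM_CCOEFF_NORMED)
    _,v,_,l=cv2.minMaxLoc(r); print("cap match",v,np.array(l)+a+[8,6]+(o[0]-t0))
E
```

```text
[0.36184865 0.06940421 0.26825034]
top base,cap,mid expected [[440.7, 217.7], [460.6, 211.5], [446.7, 215.8]]
[([429, 205], [35, 25, 607])]
cap match 0.6504620909690857 [461.81023295 201.36380126]
side base,cap,mid expected [[413.2, 161.3], [422.2, 112.8], [416.0, 146.1]]
[([388, 87], [41, 93, 2266])]
cap match 0.791983425617218 [424.8813553  108.72741322]
```

```bash
python3 -c "
from workcell import bot
print(bot.job_done())"
```

```text
the job is handed in; nothing more can be done
None
```

I handed the job in at about 27 s: the bottle stands upright on the mat, the guard was folded to its stop and pushed fully up again, and the sign's bottle picture faces the front, square to within about 1° of the stand. The wrist force spiked to 63 N as the fingers met the guard to push it up, and the final state was checked by measurement rather than a viewed picture.

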